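Swing the scoop's handle in under the rail, against the switch block

ROBOT

A 7-joint arm with a two-finger parallel gripper is mounted at the origin on the work surface. World frame = base frame: x ahead of the robot, y to its left, z up, the work surface at z = 0. Lengths are in m, angles in rad, forces in N, time in s.
With the tool pointing down it reaches from about 0.4 to 0.85 m from the base axis. Payload 4.5 kg.
Tool frame: the origin (TCP) lies between the finger pads; the fingertips stand r.tcp_to_tips ahead of it and the grasp point (between the pads) lies 5 mm behind it (r.tcp_to_tips is the distance from the TCP to the fingertips, in m); z points along the fingers, y is the line along which they close (so a half turn about z gives the same grasp; the last joint's range is limited). The gripper opens to 88 mm and grips with 3 to 60 N. Pads are 18 mm wide; open, the fingers measure 123 mm over their backs; the gripper's body (75 mm by 187 mm) begins 45 mm behind the grasp point.
Start: joints at [-1.153, 0.689, -0.195, 1.565, 0.157, 0.902, -0.215], TCP at [0.234, 0.58, 0.253] pointing down, gripper open.
Joint ranges: [-3.01, 3.01], [-0.46, 2.08], [-1.47, 1.51], [0.13, 2.56], [-1, 4.14], [0.04, 2.09], [-2.66, 2.66]. Speed limits (rad/s): [2.57, 2.57, 3.14, 3.14, 3.14, 3.14, 3.14].

INTERFACE

Orientations are given as a unit quaternion [x, y, z, w].
In Python, from plant import r, snapshot gives the robot as it stands. Calls block until the motion is done:
- r.movep(position, orientation): joint-space move of the TCP to a pose.
- r.movel(position, orientation=None, max_speed=0.15): straight line of the TCP; orientation=None keeps the orientation; max_speed is the mean speed in m/s.
- r.move_j(angles): joint-space move.
- r.let_go() and r.clamp(newtons=None): open the fingers fully, or close them until they stop; newtons is the grip in N (None keeps the last).
- r.hold(seconds).
- r.ik(position, orientation): joint angles nearest the present ones, or None.
- r.state(): the state.
- snapshot(name): name is "side" or "top" or "wrist"; returns a dict with "frame" (400x640x3 uint8, red, green, blue), "z_map" (400x640 float32, m along the optical axis (not along the pixel's ray), 0 where there is no reading), "vfov" (degrees; the focal length in pixels is half the picture's height over the tangent of half this angle, whatever the lens; pixels are square), "cx", "cy" (the principal point, pixels), "eye" and "rotation" of the camera in the world; the wrist camera has in their place "mount" (4x4, takes a point from camera to tool coordinates, whose origin is the TCP and whose axes are the flange's). Camera axes: x right, y down, z forward; pixel columns grow to the right and rows downward; lengths in m; the calibration is good to about 2 mm. The wrist camera is an equidistant fisheye: a pixel r from the principal point sees the ray r / f radians off the axis. A picture is of the moment at which its call begins: read the wrist's pose just before it.
A pose or a line that the arm cannot do raises r.MotionError and nothing moves.
- r.hand_in(): hands the job in; it is judged then, once.
The state is a dict: "clock": time; "qpos": joint angles; "qvel": joint speeds; "joint_efforts": joint torques, N m; "tcp_pos": TCP position; "tcp_rot": TCP orientation; "contact_force": force on the tool from outside, world axes, zero at the start; "torque": the same for the moment, N m; "finger_gap": opening from 0.0 (shut) to 1.0 (fully open); "grip_force": force on a finger pad.
Only numpy, scipy, OpenCV 4.12 (cv2) and the standard library are available. Lean on these libraries where they do the work, as an engineer would, in place of code of your own. Each camera call takes 0.05 s, during which the arm holds its last target. There are 200 camera calls.

TASK

The aluminium scoop standing in the white ring dish has its handle sticking out over the ledge edge nearest the robot, where it will get knocked. Swing the handle inward under the rail, round to the side where the wooden switch block stands, until you feel it come up against the block's rubber bumper, gently and without pushing the block back, and leave it there. The scoop is turned in its dish, not lifted out; the dish, the block and the other things stay where they are, and the rail is not bumped.

Things in the scene. Friction and masses are not known exactly. Their poses are not given: they have to be found in the camera images.
- ledge: grey quartz slab, fixed, 260 (x) by 920 (y) by 20 mm; origin at the centre of its underside on the dryer top (z = 0); its x axis points away from the robot, so its near edge is at x = -130 mm. All the rest stands on it.
- rail: fixed steel hanging rail, a 14 mm round bar along the rail's own y axis with its centre line 200 mm above the ledge top, 720 mm long, on a post at each end; origin on the ledge top below the middle of the bar. In the rail's frame the bar stands above x = 0, about 12 mm nearer the robot than the dish's centre, so the place where the handle ends cannot be reached by a tool that points straight down: reach under the bar from the robot's side with the tool tilted.
- scoop: loose aluminium scoop like a small saucepan, 0.2 to 0.4 kg: round cup 101 mm across, 56 mm high, flat-bottomed, standing in the dish; origin at the centre of its underside, z up, its x axis points along the handle away from the cup. The handle is a straight level bar 12 mm wide (y) and 16 mm tall with upright flanks, centre line 45 mm above the origin, reaching from the cup wall to 175 mm from the origin. It turns in the dish with a light push (under 2 N at the handle).
- handle_mid (a point): point on the centre line of the scoop's handle, 115 mm out from the cup's centre; axes as the scoop's
- dish: loose white ceramic ring dish, 120 mm across, 14 mm high, inner floor 5 mm up and 107 to 110 mm across inside, so the cup stands in it with about 3 mm to spare all round; origin at the centre of its underside on the ledge top
- block: loose wooden block 90 (x) by 60 (y) by 75 mm high, 0.7 kg, with a black toggle switch plate on top (toggle tip at 104 mm); stands to the left or right of the dish, its front face (-x) towards the robot; origin at the centre of its underside. Slides if pushed with more than about 4 N.
- block_face (a point): centre of the bumper on the block's front face, 50 mm above the ledge top, in the plane of the wooden face; axes as the block's (x into the block). A round-ended black rubber bumper 18 mm across stands out from here towards -x by 6 to 14 mm; how far differs each time and is not reported. The handle comes to rest with its flank against it.
- tub: clear plastic pod tub, closed, with a white lid, 92 mm across, 98 mm high, bystander on the other side of the dish from the block; origin at the centre of its underside
- clip: red plastic hanger clip lying near one end of the ledge, 75 by 26 by 22 mm, bystander; origin at the centre of its underside
- bottle: white bottle, 60 mm across, 170 mm high, bystander near the other end of the ledge; origin at the centre of its underside

How it is judged:
By the outcome, as a careful person would: the job done as asked, in the order asked, and still so for the second after the job is handed in, with the robot touching nothing.
It also fails if it takes over 56 s, if anything falls off the work surface, if the arm or the gripper's body presses on something with over 40 N, if the wrist force passes 120 N, or if a joint passes its speed limit or range.

## Working session

There is one attempt and no reset: what is moved stays moved. The work goes in short steps, each a Python script; the robot and the scene stay as the last script left them, time stands still between calls to the robot, and variables do not carry over. Pictures are saved under pics/ and viewed, at most 10 in all, crops included, and the job is handed in when it is done.

```bash
ls; mkdir -p pics
python3 - <<'E'
from plant import r,snapshot
import cv2,numpy as np
for n in ["side","top"]:
    s=snapshot(n); cv2.imwrite(f"pics/{n}0.png",s["frame"][:,:,::-1]); np.savez(f"{n}0.npz",**s)
    print(n,s["vfov"],s["cx"],s["cy"],s["eye"],s["rotation"])
print(r.tcp_to_tips, r.state()["clock"], r.state()["tcp_rot"])
E
```

```text
pics
side 45.61660239703841 324.0212222392906 207.08398361671277 [ 0.08368039 -0.36173592  0.78600586] [ 0.82145317 -0.42524605  0.18116428 -0.33400598]
top 54.03787769324091 315.7021156276897 204.91147158389336 [0.54318578 0.03383268 0.99074339] [ 0.70952215 -0.70279577  0.03370217 -0.03899478]
0.014 0.1 [ 1.90683375e-01  9.81651277e-01 -7.81944958e-04 -9.41654135e-05]
```

View pics/side0.png

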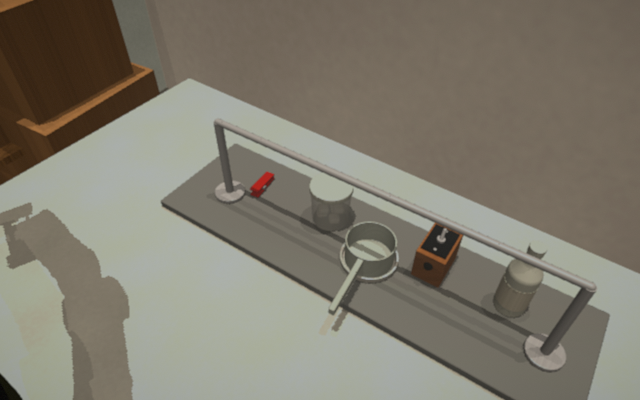

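View pics/top0.png

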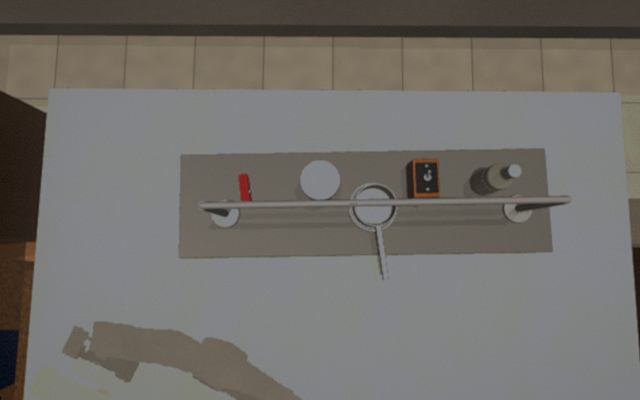

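The side view shows the cup at (370,248), its handle to (335,308), and the block with its bumper at (428,266) on the right (-y). The top view agrees: dish (373,207), block (426,178), tub (320,180). Next I'll measure them.

```bash
cat > h.py <<'E'
import numpy as np, cv2
from scipy.spatial.transform import Rotation as R
def cam(s):
    f=200/np.tan(np.radians(float(s["vfov"]))/2); return f,float(s["cx"]),float(s["cy"]),np.array(s["eye"]),R.from_quat(s["rotation"]).as_matrix()
def cloud(s):
    f,cx,cy,e,M=cam(s); z=s["z_map"]; v,u=np.mgrid[:z.shape[0],:z.shape[1]]
    P=np.stack([(u-cx)/f*z,(v-cy)/f*z,z],-1)@M.T+e; P[z==0]=np.nan; return P
def plane(s,u,v,h):
    f,cx,cy,e,M=cam(s); d=M@np.array([(u-cx)/f,(v-cy)/f,1]); return e+d*(h-e[2])/d[2]
def circ(p):
    A=np.c_[2*p[:,:2],np.ones(len(p))]; x=np.linalg.lstsq(A,(p[:,:2]**2).sum(1),rcond=None)[0]; return x[:2],np.sqrt(x[2]+x[:2]@x[:2])
def rect(p): return cv2.minAreaRect((p[:,:2]*1000).astype(np.float32))
E
python3 - <<'E'
from h import *
for n in ["top","side"]:
    s=dict(np.load(n+"0.npz")); P=cloud(s); I=s["frame"].astype(int)
    u0,u1,v0,v1=(180,550,150,285) if n=="top" else (160,605,120,370)
    m=np.zeros(P.shape[:2],bool); m[v0:v1,u0:u1]=1
    def sel(zl,zh,box=None):
        k=m&(P[...,2]>zl)&(P[...,2]<zh)
        if box: k2=np.zeros_like(k); k2[box[2]:box[3],box[0]:box[1]]=1; k=k&k2
        return P[k]
    if n=="top": hb,cb,bb,tb=(375,395,228,285),(345,400,180,235),(405,442,155,200),(295,345,155,205)
    else: hb,cb,bb,tb=(325,362,258,315),(335,405,220,285),(410,465,220,290),(300,360,170,235)
    l=sel(.01,.03); print(n,"ledge z",np.median(l[:,2]),rect(l))
    h=sel(.068,.09,hb); print("handle",len(h),np.median(h[:,2]),rect(h))
    c=h[:,:2].mean(0); _,_,vt=np.linalg.svd(h[:,:2]-c); print(" cen",c,"dir",vt[0])
    rim=sel(.074,.09,cb); print("rim",len(rim),np.median(rim[:,2]),circ(rim))
    d=sel(.028,.037,cb); print("dishrim",len(d),circ(d))
    b=sel(.09,.1,bb); print("block top",len(b),np.median(b[:,2]),rect(b))
    t=sel(.11,.125,tb); print("tub top",len(t),circ(t) if len(t)>10 else 0,len(t) and np.median(t[:,2]))
    ra=sel(.215,.235); k=np.polyfit(ra[:,1],ra[:,0],1); print("rail",len(ra),ra[:,2].max(),"x at y=0",k, ra[:,1].min(),ra[:,1].max())
    if n=="side":
        Pb=P[220:290,410:465].reshape(-1,3); Ib=I[220:290,410:465].reshape(-1,3)
        fr=Pb[(Pb[:,2]>.03)&(Pb[:,2]<.088)]
        dk=(Ib.sum(1)<110)&(Pb[:,2]<.088)&(Pb[:,2]>.045); print("bumper px",Pb[dk].round(3)[:30])
        for z in (.035,.045,.055,.065,.075,.085):
            q=fr[abs(fr[:,2]-z)<.004]; print(z,len(q),q[:,0].min(),q[:,1].min(),q[:,1].max())
im=cv2.imread("pics/side0.png")[170:320,300:500]; a=cv2.resize(im,(800,600),interpolation=cv2.INTER_CUBIC); cv2.imwrite("pics/c.png",a)
E
```

```text
top ledge z 0.020298511724198054 ((652.4498901367188, -76.84341430664062), (260.4443359375, 921.1410522460938), 1.5048712491989136)
handle 297 0.0779366439432585 ((526.3539428710938, -112.48318481445312), (119.28905487060547, 12.448691368103027), 7.660461902618408)
 cen [ 0.52602567 -0.11201167] dir [-0.99079404 -0.13537787]
rim 228 0.07993311148429344 (array([ 0.63579067, -0.09774058]), np.float64(0.05071539230512514))
dishrim 861 (array([ 0.63851379, -0.09295633]), np.float64(0.04025459160568064))
block top 628 0.09710618640043417 ((702.60888671875, -212.35667419433594), (89.64324188232422, 60.814659118652344), 1.6745716333389282)
tub top 1278 (array([0.69104861, 0.03291283]), np.float64(0.032353604958314075)) 0.1181469999342763
rail 2479 0.23108462239227656 x at y=0 [-0.02623297  0.62738889] -0.4178866223258441 0.2731813102771047
side ledge z 0.02032293465254348 ((650.0169067382812, -77.12887573242188), (264.4344482421875, 920.9446411132812), 1.6646133661270142)
handle 466 0.07771506962059821 ((529.2274780273438, -112.81156921386719), (130.31564331054688, 21.13081932067871), 13.27
[... 1044 characters left out ...]
 -0.219  0.075]
 [ 0.649 -0.208  0.072]
 [ 0.651 -0.21   0.072]
 [ 0.649 -0.212  0.075]
 [ 0.649 -0.214  0.076]
 [ 0.651 -0.215  0.076]
 [ 0.651 -0.217  0.077]
 [ 0.653 -0.218  0.076]
 [ 0.653 -0.22   0.077]
 [ 0.65  -0.209  0.068]
 [ 0.648 -0.211  0.073]
 [ 0.647 -0.213  0.075]]
0.035 89 0.6545621514570192 -0.24433407075005892 -0.1849133965999217
0.045 100 0.6531681146801717 -0.24428469909978826 -0.1847132711921131
0.055 100 0.6547097139147774 -0.24427127221830924 -0.18443263690084558
0.065 89 0.6470498447340036 -0.2443420750079603 -0.18428875592837896
0.075 131 0.6472884975037894 -0.24448617516768487 -0.18460077035051659
0.085 93 0.6546692079690538 -0.24423173560552996 -0.18610554587227124
```

View pics/c.png

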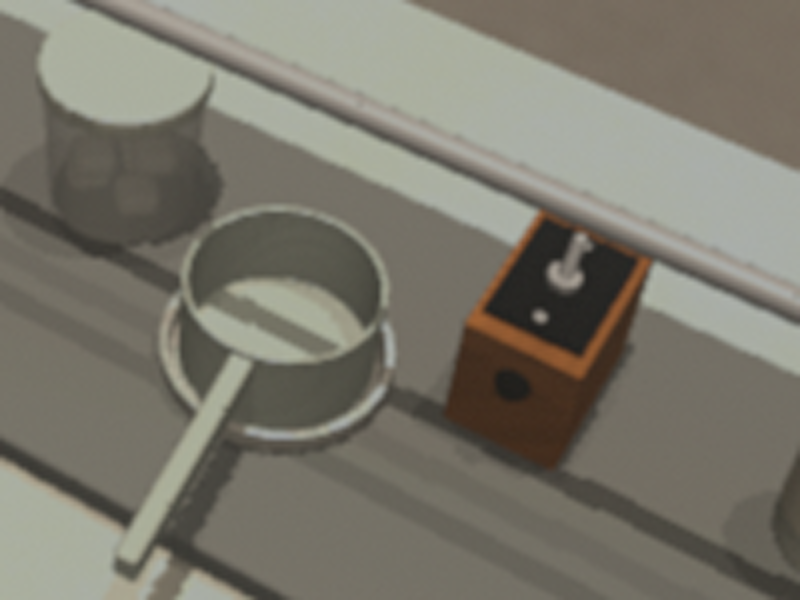

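```bash
cat >> h.py <<'E'
C=np.array([.640,-.0965]); TH=np.radians(40); s_,c_=np.sin(TH),np.cos(TH)
M=np.array([[-c_,0,s_],[0,1,0],[-s_,0,-c_]]); Q=R.from_matrix(M).as_quat()
HW=.0175; RHO=.15
def tcp(phi,gap=0.,dz=0.,kz=.070):
    """TCP so the front right tip corner K sits 'gap' behind the handle flank at angle phi (deg)"""
    p=np.radians(phi); d=np.array([np.cos(p),np.sin(p)]); t=np.array([-np.sin(p),np.cos(p)])
    k=C+RHO*d-(.006+gap)*t
    tip=np.array([k[0]-.009*c_,k[1]+HW,kz-.009*s_])
    return tip-.014*M[:,2]+[0,0,dz]
E
python3 - <<'E'
from plant import r,snapshot
from h import *
for a in ([.35,.25,.33],tcp(188,.03,.12),tcp(188,.03),tcp(188),tcp(215),tcp(240),tcp(270),tcp(280)):
    q=r.ik(a,Q); print(np.round(a,3), None if q is None else np.round(q,2))
r.clamp(3)
r.movep([.35,.25,.33],Q); print(r.state()["clock"])
r.movep(tcp(188,.03,.12),Q); r.movel(tcp(188,.03),max_speed=.1)
r.hold(.3)
for i in range(4):
    st=r.state(); print(st["clock"],st["contact_force"].round(2) if hasattr(st["contact_force"],"round") else st["contact_force"],np.round(st["tcp_pos"],4)-tcp(188,.03)); r.hold(.05)
s=snapshot("side"); cv2.imwrite("pics/s1.png",s["frame"][:,:,::-1])
E
```

```text
[0.35 0.25 0.33] [-1.45  0.3   0.36  2.48  1.5   0.52 -0.95]
[ 0.471 -0.064  0.195] None
[ 0.471 -0.064  0.075] None
[ 0.475 -0.094  0.075] None
[ 0.498 -0.16   0.075] [ 1.    1.38 -1.26  2.52  2.45  1.28 -0.18]
[ 0.544 -0.206  0.075] [ 1.09  1.36 -1.26  2.33  2.39  1.06  0.02]
[ 0.618 -0.229  0.075] [ 1.06  1.36 -1.25  2.11  2.29  0.92  0.18]
[ 0.644 -0.228  0.075] [ 1.03  1.36 -1.25  2.04  2.26  0.9   0.22]
2.7417Traceback (most recent call last):
  File "<stdin>", line 7, in <module>
plant.MotionError: the arm cannot take that pose within its joint ranges
```

```bash
cat >> h.py <<'E'
def pose(phi,gap=0.,dz=0.,tilt=None):
    T=np.radians(np.interp(phi,[188,255],[5,40]) if tilt is None else tilt); s,c=np.sin(T),np.cos(T)
    m=np.array([[-c,0,s],[0,1,0],[-s,0,-c]])
    p=np.radians(phi); d=np.array([np.cos(p),np.sin(p)]); t=np.array([-np.sin(p),np.cos(p)])
    k=C+RHO*d-(.006+gap)*t; kz=.063+.009*s
    return np.array([k[0]-.009*c,k[1]+HW,kz-.009*s])-.014*m[:,2]+[0,0,dz], R.from_matrix(m).as_quat()
E
python3 - <<'E'
from plant import r
from h import *
for dz in (.12,0):
  for phi in (188,200,215,230,245,260,270,278):
    print(dz,phi,[(t,np.round(q,1).tolist()) for t in (0,10,20,30,40) if (q:=r.ik(*pose(phi,.03 if phi==188 else 0,dz,t))) is not None])
E
```

```text
0.12 188 [(0, [0.4, 0.7, -0.6, 2.0, 0.6, 0.6, 1.0]), (10, [0.3, 0.6, -0.4, 2.2, 0.8, 0.3, 0.8]), (20, [0.1, 0.6, -0.1, 2.4, 2.9, 0.1, -1.3]), (30, [0.2, 0.6, -0.2, 2.5, 3.0, 0.5, -1.4])]
0.12 200 [(0, [0.5, 0.7, -0.6, 2.0, 0.6, 0.7, 1.1]), (10, [0.5, 0.6, -0.5, 2.1, 0.8, 0.4, 1.0]), (20, [0.3, 0.6, -0.1, 2.3, 3.2, 0.1, -1.4]), (30, [0.3, 0.6, -0.2, 2.5, 3.2, 0.4, -1.4])]
0.12 215 [(0, [0.6, 0.7, -0.6, 1.9, 0.6, 0.7, 1.2]), (10, [0.6, 0.7, -0.6, 2.1, 0.8, 0.5, 1.0]), (20, [0.5, 0.6, -0.4, 2.2, 1.5, 0.1, 0.4]), (30, [0.4, 0.6, -0.2, 2.4, 3.3, 0.3, -1.4]), (40, [0.8, 0.8, -0.8, 2.5, 2.8, 0.7, -0.8])]
0.12 230 [(0, [0.7, 0.8, -0.8, 1.8, 0.7, 0.9, 1.1]), (10, [0.7, 0.7, -0.6, 2.0, 0.7, 0.5, 1.1]), (20, [0.6, 0.6, -0.4, 2.1, 1.0, 0.2, 0.9]), (30, [0.5, 0.6, -0.2, 2.3, 3.4, 0.3, -1.4]), (40, [0.8, 0.8, -0.6, 2.4, 2.9, 0.6, -0.9])]
0.12 245 [(0, [0.7, 0.8, -0.8, 1.7, 0.7, 1.0, 1.2]), (10, [0.7, 0.7, -0.6, 1.8, 0.7, 0.6, 1.2]), (20, [0.6, 0.7, -0.4, 2.0, 0.7, 0.2, 1.2]), (30, [0.5, 0.7, -0.2, 2.2, 3.5, 0.2, -1.5]), (40, [0.7, 0.7, -0.5, 2.3, 3.1, 0.5, -1.0])]
0.12 260 [(0, [0.7, 0.9, -0.8, 1.
[... 1653 characters left out ...]
3, 0.8, -1.3])]
0 260 [(0, [0.6, 1.0, -0.6, 1.6, 0.8, 0.8, 1.2]), (10, [0.7, 1.0, -0.6, 1.8, 1.0, 0.5, 1.0]), (20, [0.4, 0.9, -0.1, 2.0, 4.0, 0.1, -2.1]), (30, [0.6, 0.9, -0.3, 2.1, 3.0, 0.3, -0.9]), (40, [0.9, 1.1, -0.8, 2.2, 2.7, 0.7, -0.4])]
0 270 [(0, [0.7, 1.1, -0.8, 1.5, 0.9, 1.0, 1.1]), (10, [0.6, 1.0, -0.6, 1.7, 1.0, 0.6, 1.0]), (20, [0.5, 0.9, -0.2, 1.9, 0.9, 0.0, 1.0]), (30, [0.5, 0.9, -0.2, 2.0, 3.3, 0.3, -1.3]), (40, [0.8, 1.1, -0.7, 2.1, 2.8, 0.6, -0.6])]
0 278 [(0, [0.7, 1.1, -0.8, 1.5, 0.9, 1.0, 1.2]), (10, [0.6, 1.0, -0.6, 1.6, 0.9, 0.6, 1.1]), (20, [0.6, 0.9, -0.4, 1.8, 1.2, 0.2, 0.8]), (30, [0.5, 0.9, -0.2, 2.0, 3.3, 0.2, -1.3]), (40, [0.8, 1.1, -0.7, 2.1, 2.8, 0.6, -0.6])]
```

```bash
sed -i 's/\[5,40\]/[20,40]/' h.py
python3 - <<'E'
from plant import r,snapshot
from h import *
r.movep(*pose(188,.03,.12)); p,q=pose(188,.03); r.movel(p,q,max_speed=.1)
r.hold(.3)
for i in range(4):
    st=r.state(); print(round(st["clock"],2),np.round(st["contact_force"],2),np.round(st["tcp_pos"]-p,4),np.round(st["qpos"],2)); r.hold(.05)
for phi in range(195,280,15): print(phi,np.round(r.ik(*pose(phi)),2))
s=snapshot("side"); cv2.imwrite("pics/s1.png",s["frame"][:,:,::-1])
E
```

```text
6.05 [ 0.3   0.45 -0.51] [ 0.0002 -0.      0.0003] [ 0.14  0.87 -0.15  2.45  2.96  0.53 -1.34]
6.1 [-0.69 -0.8  -0.68] [ 0.0001 -0.      0.0002] [ 0.14  0.87 -0.15  2.45  2.96  0.53 -1.34]
6.15 [ 1.18 -0.24 -0.24] [ 0.0001 -0.      0.0002] [ 0.14  0.87 -0.15  2.45  2.96  0.53 -1.34]
6.2 [ 0.3  -0.53 -0.2 ] [0.0001 0.     0.0001] [ 0.14  0.87 -0.15  2.45  2.96  0.53 -1.34]
195 [ 0.27  0.88 -0.15  2.42  3.06  0.54 -1.3 ]
210 [ 0.38  0.9  -0.17  2.41  3.15  0.61 -1.27]
225 [ 0.47  0.93 -0.19  2.37  3.23  0.66 -1.26]
240 [ 0.53  0.96 -0.21  2.31  3.29  0.69 -1.25]
255 [ 0.57  0.99 -0.23  2.24  3.33  0.72 -1.25]
270 [ 0.56  0.99 -0.25  2.13  3.32  0.61 -1.26]
```

View pics/s1.png

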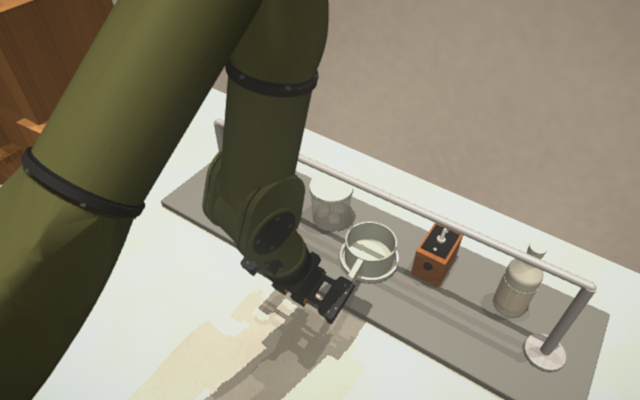

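The fingertips sit beside the handle at about (345,295), and the scene is undisturbed. I'll start the sweep with averaged forces.

```bash
cat >> h.py <<'E'
def force(r,n=12,dt=.02):
    f=[]
    for _ in range(n): r.hold(dt); f.append(r.state()["contact_force"])
    return np.mean(f,0)
def tang(phi): p=np.radians(phi); return np.array([-np.sin(p),np.cos(p),0])
E
python3 - <<'E'
from plant import r,snapshot
from h import *
f0=force(r,20); np.save("f0.npy",f0); print("base",f0.round(2))
p,q=pose(188,.004); r.movel(p,q,max_speed=.06)
for phi in list(range(191,240,6)):
    p,q=pose(phi); r.movel(p,q,max_speed=.05); f=force(r,8)-f0
    print(phi,round(r.state()["clock"],2),f.round(2),"resist",round(-f@tang(phi),2))
    if np.linalg.norm(f)>6: print("STOP"); break
for n in ("side","top"):
    s=snapshot(n); np.savez(n+"2.npz",**s); cv2.imwrite(f"pics/{n}2.png",s["frame"][:,:,::-1])
a=np.vstack([cv2.imread("pics/side2.png")[150:340,250:550],cv2.imread("pics/top2.png")[130:320,250:550]]); cv2.imwrite("pics/st2.png",cv2.resize(a,None,fx=1.55,fy=1.55))
E
```

```text
base [ 0.12 -0.01  0.  ]
191 7.73 [-0.17 -0.12 -0.19] resist -0.08
197 8.33 [-0.27 -0.2  -0.24] resist -0.11
203 8.93 [0.2  0.04 0.1 ] resist -0.04
209 9.53 [-0.41  0.31 -0.04] resist 0.47
215 10.12 [0.4  0.09 0.14] resist -0.16
221 10.71 [ 0.05  0.01 -0.15] resist -0.02
227 11.3 [0.17 0.08 0.04] resist -0.06
233 11.89 [-0.1  -0.04 -0.11] resist 0.06
239 12.48 [-0.42  0.19 -0.24] resist 0.46
```

View pics/st2.png

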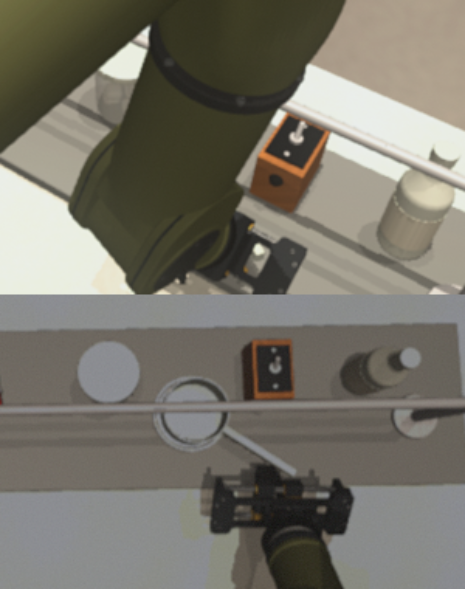

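The handle is following: in the top view it sits at about 238°, the dish is still at (374,206) and the block hasn't moved. Next comes the guarded final approach.

```bash
cat > fin.py <<'E'
from plant import r,snapshot
from h import *
f0=np.load("f0.npy"); hit=False
phis=list(np.arange(245,263,6))+list(np.arange(258.5,264,.7))+list(np.arange(264.2,278,.25))
for phi in phis:
    p,q=pose(phi); r.movel(p,q,max_speed=.04 if phi<258 else .012)
    f=force(r,8)-f0; g=-f@tang(phi)
    if g>.6:
        f=force(r,16)-f0; g=-f@tang(phi)
    if phi>258: print(round(float(phi),2),round(float(g),2),end="; ")
    if g>.85 or np.linalg.norm(f)>5: hit=True; break
    if r.state()["clock"]>40: break
print("\nhit",hit,phi,f.round(2),r.state()["clock"],np.round(r.state()["tcp_pos"]-p,4))
for n in ("side","top"):
    s=snapshot(n); np.savez(n+"3.npz",**s); cv2.imwrite(f"pics/{n}3.png",s["frame"][:,:,::-1])
a=np.vstack([cv2.imread("pics/side3.png")[150:340,250:550],cv2.imread("pics/top3.png")[130:320,250:550]]); cv2.imwrite("pics/st3.png",cv2.resize(a,None,fx=1.55,fy=1.55))
E
python3 fin.py
```

```text
258.5 0.43; 259.2 0.51; 259.9 0.26; 260.6 0.33; 261.3 0.2; 262.0 0.48; 262.7 0.24; 263.4 0.35; 264.2 0.17; 264.45 0.56; 264.7 0.22; 264.95 0.42; 265.2 0.52; 265.45 0.56; 265.7 0.41; 265.95 0.52; 266.2 0.39; 266.45 0.33; 266.7 0.34; 266.95 0.39; 267.2 0.59; 267.45 0.56; 267.7 0.39; 267.95 0.59; 268.2 0.44; 268.45 0.59; 268.7 0.46; 268.95 0.42; 269.2 0.39; 269.45 0.56; 269.7 0.62; 269.95 0.44; 270.2 1.24; 
hit True 270.2 [-1.24  0.16 -0.07] 30.0417 [-0.0001  0.     -0.0001]
```

View pics/st3.png

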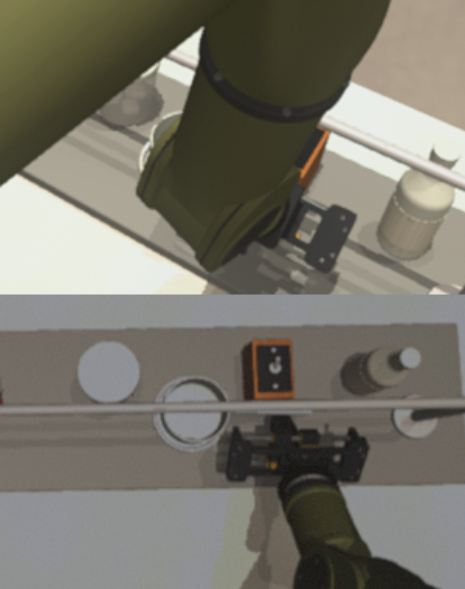

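The force jumps at 270.2°, close to the predicted bumper contact. I'll take one tiny step to confirm it's a hard stop, then back out along -x and look.

Run:
```python
from plant import r,snapshot
from h import *
f0=np.load("f0.npy")
p,q=pose(270.3); r.movel(p,q,max_speed=.01); print("resist",(-(force(r,16)-f0)@tang(270.3)).round(2))
r.movel(p+[-.02,0,0],q,max_speed=.02)
r.movel(p+[-.13,0,0.02],q,max_speed=.12)
r.movel(p+[-.17,0,.15],q,max_speed=.15)
r.movep([.35,.25,.33],Q)
print(r.state()["clock"])
for n in ("side","top"):
    s=snapshot(n); np.savez(n+"4.npz",**s); cv2.imwrite(f"pics/{n}4.png",s["frame"][:,:,::-1])
a=np.vstack([cv2.imread("pics/side4.png")[150:340,250:550],cv2.imread("pics/top4.png")[130:320,250:550]]); cv2.imwrite("pics/st4.png",cv2.resize(a,None,fx=1.55,fy=1.55))
bb={"top":(405,442,155,200),"side":(410,465,220,290)}
for n in ("top","side"):
  for k in "04":
    s=dict(np.load(n+k+".npz")); P=cloud(s); b=bb[n]; B=P[b[2]:b[3],b[0]:b[1]].reshape(-1,3); B=B[(B[:,2]>.09)&(B[:,2]<.1)]
    print(n,k,len(B),rect(B))
```

```text
resist 2.24
36.675
top 0 628 ((702.60888671875, -212.35667419433594), (89.64324188232422, 60.814659118652344), 1.6745716333389282)
top 4 626 ((702.3781127929688, -211.53311157226562), (90.21456909179688, 60.86495590209961), 1.9717381000518799)
side 0 683 ((699.4974365234375, -213.13955688476562), (91.0052490234375, 59.89060974121094), 1.9516005516052246)
side 4 672 ((699.7105712890625, -213.1725616455078), (90.62382507324219, 60.164974212646484), 1.8950544595718384)
```

View pics/st4.png

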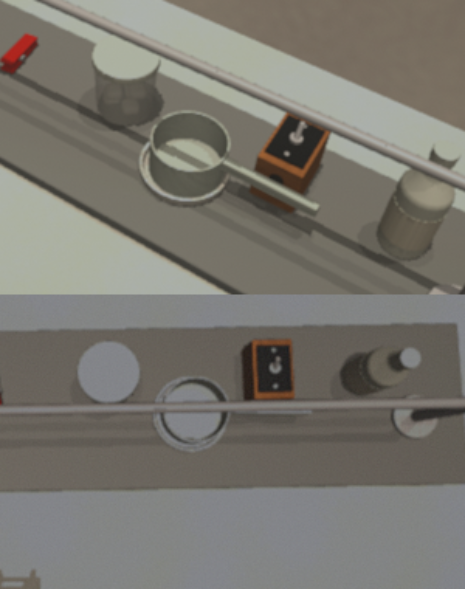

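The handle rests against the bumper at (275,183) in the side crop. The block is unmoved to within 1 mm, and the dish and the other things are in place. Force rose to 2.2 N on the last tiny step, which confirms a hard stop.

```bash
python3 -c "
from plant import r
print(r.hand_in(), r.state()['clock'])"
```

```text
the job is handed in; nothing more can be done
the job is handed in; nothing more can be done
```

The scoop's handle is turned under the rail and rests against the block's bumper; the block and dish stayed put as far as the cameras show, and the job was handed in at about 37 s.

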